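# Slide the chopping board out over the table's edge up to its guide bar

### The job

Push the white chopping board across the table to the robot's right until its end sticks out over the table's right-hand edge, with the blue guide bar across the board right above the edge and square to it, so that scraps in front of the bar can be swept off the board's end. Only push or slide the board, never lift it off the table, and leave the mug, apple and salt shaker where they are.

Things in the scene. Friction and masses are not known exactly. Their poses are not given: they have to be found in the camera images.
- board: loose white plastic chopping board lying flat, 130 (x) by 230 (y) by 10 mm, 0.18 to 0.36 kg. Origin: centre of the underside. Its -y end, the one nearer the guide bar, at first points to the robot's right (world -y), up to 0.35 rad askew; the rear end, with a 60 x 18 mm carrying slot, is at y = +115 mm. It stops when no longer pushed; it balances while the bar is over the table's edge.
- blue_guide (a point): middle of the top of the blue guide bar: 138 x 10 mm, 5 mm high above the board, clipped across it parallel to the board's x. It sits tight (40 N) and rides with the board, at board x = 0 and a y that differs each time, -90 to -20 mm, so the overhang wanted is 25 to 95 mm. Its top is 15 mm above the table.
- table_edge (a point): fixed point on the upper edge of the table's right-hand side, level with the top (z = 0). The straight edge runs along world x from 0.28 to 0.76 m; the table lies on its +y side, only the floor far below on its -y side. The point's axes are the world's.
- pink_mug: pink mug, 77 x 114 x 98 mm with its handle, standing beyond the board (bystander). Origin: centre of its bounding box's underside.
- apple: red and yellow apple, about 80 mm wide and 69 mm high, beyond the board (bystander). Origin: centre of its underside.
- salt_shaker: glass salt shaker with a grey top, 44 mm wide, 90 mm high, beyond the board (bystander). Origin: centre of its underside.

How it is judged:
By the outcome, as a careful person would: the job done as asked, in the order asked, and still so for the second after the job is handed in, with the robot touching nothing.
It also fails if it takes over 45 s, if anything falls off the work surface, if the arm or the gripper's body presses on something with over 40 N, if the wrist force passes 120 N, or if a joint passes its speed limit or range.

### The arm

A 6-joint arm with a two-finger parallel gripper is mounted at the origin on a cart in front of the work surface, level with it; the furniture and walls round the work are solid. World frame = base frame: x ahead of the robot, y to its left, z up, the work surface at z = 0. Lengths are in m, angles in rad, forces in N, time in s.
With the tool pointing down it reaches from about 0.375 to 0.9 m from the base axis. Payload 3.1 kg.
Tool frame: the origin (TCP) lies between the finger pads; the fingertips stand 11 mm ahead of it and the grasp point (between the pads) lies 8 mm behind it; z points along the fingers, y is the line along which they close (so a half turn about z gives the same grasp; the last joint's range is limited). The gripper opens to 87 mm and grips with 3 to 60 N. Pads are 19 mm wide; open, the fingers measure 117 mm over their backs; the gripper's body (75 mm by 190 mm) begins 51 mm behind the grasp point.
Start: joints at [-1.484, 0.527, 1.433, -0, 1.181, -0.178], TCP at [0.164, -0.603, 0.234] pointing down, gripper open.
Joint ranges: [-3.08, 3.08], [-0.75, 2.2], [0.22, 2.44], [-1.43, 4.57], [0, 2.65], [-2.85, 2.85]. Speed limits (rad/s): [2.79, 2.79, 3.14, 3.14, 3.14, 3.14].

### API

Orientations are given as a unit quaternion [x, y, z, w].
In Python, from rig import robot gives the robot as it stands.
- The arm moves only by the tool move_arm, never from a script. Its argument "moves" is text: rows parted by semicolons, each of 7 numbers parted by spaces: the shift along the tool's x, y, z in units of 100 mm (1.0 is 100 mm), then the turn, a rotation vector about the tool's x, y, z in units of 90 degrees (1.0 is 90 degrees), then the opening, from 0 (shut) to 1 (fully open). A call has 1 to 12 rows; each row is the pose to reach, as a shift and turn from the pose commanded when the call began, along the tool's axes at that moment; what a row does not reach only later rows make up. A row lasts 1/10 s, in which the tool goes at most 50 mm and 8.59 degrees, less where a joint would pass 70% of its speed; a pose out of reach is approached as far as the arm can. A call with a number of a shift or a turn outside -1 to 1 is refused whole. A call with a gripper value outside its range is refused whole. The fingers move at their own pace and stop on an object; "squeeze" is the grip in N (left out, the last holds). Time passes only in rows, so rows that repeat a pose let the fingers close. It gives the time, the measured TCP pose, the force, the opening and the grip force at its end, in the units of the state.
- robot.get_obs(): the state, without advancing time (a new reading comes with each control period).
- robot.camera(name): name is "side" or "top" or "wrist"; returns a dict with "image" (420x560x3 uint8, red, green, blue), "intrinsics" (3x3 intrinsics, pixels), "extrinsics" (4x4, takes a point from world to camera coordinates). Camera axes: x right, y up, looking along -z (the intrinsics and any distortion apply to the point x, -y, -z); pixel columns grow to the right and rows downward; lengths in m; the calibration is good to about 2 mm. The wrist camera is an equidistant fisheye: a pixel r from the principal point sees the ray r / f radians off the axis. A picture is of the moment at which its call begins. There is no depth.
- robot.hand_in(): hands the job in; it is judged then, once.
The state is a dict: "time": time; "q": joint angles; "joint_velocities": joint speeds; "joint_torque": joint torques, N m; "position": TCP position; "tool_rot": TCP orientation; "ft_force": force on the tool from outside, world axes, zero at the start; "moment": the same for the moment, N m; "grip_width": finger opening in m; "grip_force": force on a finger pad.
Only numpy, scipy, OpenCV 4.12 (cv2) and the standard library are available. Lean on these libraries where they do the work, as an engineer would, in place of code of your own. Each camera call takes 0.05 s, during which the arm holds its last target. There are 200 camera calls.

## Working session

There is one attempt and no reset: what is moved stays moved. The work goes in short steps, Python scripts to look and compute and a tool call to move; the robot and the scene stay as the last step left them, time stands still between calls to the robot, and variables do not carry over. Pictures are saved under pics/ and viewed, at most 10 in all, crops included, and the job is handed in when it is done.

Besides the shell and the picture viewer there is one more tool, called in YAML: its name, and indented under it one key for each argument. move_arm: Moves the arm, as the interface text tells. Shifts and turns lie within -1 to 1; 1 stands for 100 mm of shift or 90 degrees of turn. Its arguments: {"type":"object","properties":{"moves":{"type":"string"},"squeeze":{"type":"number"}},"required":["moves"]}

```bash
mkdir -p pics; python3 - <<'E'
from rig import robot
import cv2,numpy as np
o=robot.get_obs();print(o['time'],o['position'],o['tool_rot'])
for n in('top','side'):
    c=robot.camera(n);cv2.imwrite(f'pics/{n}0.png',c['image'][:,:,::-1]);print(n,c['intrinsics'],c['extrinsics'])
E
```

```text
0.0 [ 0.16413198 -0.60233085  0.23257861] [ 9.91179467e-01  1.32522108e-01  4.00500189e-05 -1.07360224e-03]
top [[426.82698109   0.         283.69253004]
 [  0.         426.82698109 204.22635244]
 [  0.           0.           1.        ]] [[ 0.00742074 -0.99983565 -0.01654104 -0.16962977]
 [ 0.98919711  0.00491798  0.14650904 -0.59953852]
 [-0.14640362 -0.01744955  0.98907103 -0.83224989]
 [ 0.          0.          0.          1.        ]]
side [[398.13811389   0.         276.28107543]
 [  0.         398.13811389 207.96761931]
 [  0.           0.           1.        ]] [[ 0.90100835 -0.43332931  0.02023997 -0.63184835]
 [ 0.2302254   0.51720283  0.82431638 -0.07346611]
 [-0.36766862 -0.73805619  0.56576749 -0.77025532]
 [ 0.          0.          0.          1.        ]]
```

View pics/top0.png

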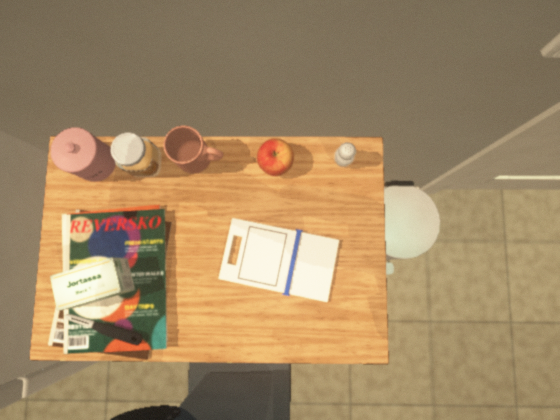

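View pics/side0.png

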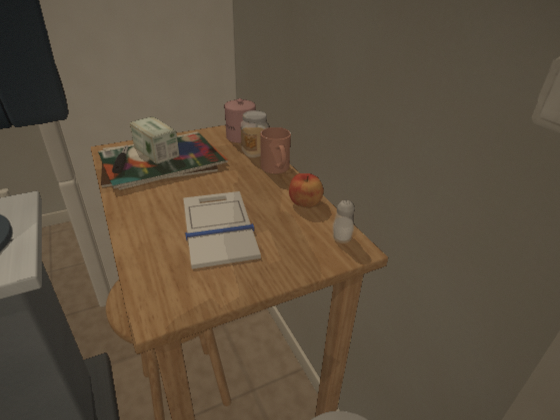

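The top view shows the board at about (220–340, 220–300), with the blue bar from (300,232) to (289,294). The table's right edge is near column 386, and the mug, apple and shaker are along row 155. The side view agrees. Next I'll measure.

```bash
cat >h.py <<'E'
import cv2,numpy as np
from rig import robot
def cast(c,uv,z):
    E=c['extrinsics'];R,t=E[:3,:3],E[:3,3];K=c['intrinsics']
    p=np.c_[np.atleast_2d(uv),np.ones(len(np.atleast_2d(uv)))]@np.linalg.inv(K).T
    d=(p*[1,-1,-1])@R; o=-R.T@t
    return o[:2]+d[:,:2]*((z-o[2])/d[:,2])[:,None]
def big(m):
    cs=cv2.findContours(m.astype(np.uint8),0,cv2.CHAIN_APPROX_NONE)[0]
    return max(cs,key=cv2.contourArea)[:,0]
def rect(p):
    (c,s,a)=cv2.minAreaRect(np.float32(p)*1000)
    b=cv2.boxPoints((c,s,a)); e=b[1]-b[0] if np.hypot(*(b[1]-b[0]))>np.hypot(*(b[2]-b[1])) else b[2]-b[1]
    e=e/np.hypot(*e); return np.round(c,1),np.round(s,1),np.round(e,3)
def measure(name,show=True):
    c=robot.camera(name);im=c['image'];h=cv2.cvtColor(im,cv2.COLOR_RGB2HSV);H,S,V=[h[...,i].astype(int) for i in range(3)]
    blue=(H>105)&(H<130)&(S>110)&(V>60)
    x=cast(c,np.indices(im.shape[:2])[::-1].reshape(2,-1).T,.01).reshape(*im.shape[:2],2)
    reg=(x[...,0]>.36)&(x[...,0]<.68)&(x[...,1]>-.5)&(x[...,1]<.2)
    print(name,'bar c,size,dir(mm)',*rect(cast(c,big(blue&reg),.0135)))
    w=cv2.morphologyEx((((S<60)&(V>120)|blue)&reg).astype(np.uint8),cv2.MORPH_CLOSE,np.ones((5,5)))
    print(' board',*rect(cast(c,big(w),.01)))
    # table edge: last wood pixel along world -y
    x0=cast(c,np.indices(im.shape[:2])[::-1].reshape(2,-1).T,0.).reshape(*im.shape[:2],2)
    wood=(H>5)&(H<22)&(S>90)&(V>90)
    return c,x0,wood
E
python3 - <<'E'
from h import *
for n in('top','side'):
    c,x0,wood=measure(n)
    if n=='top':
        for r in range(160,350,20):
            u=np.where(wood[r])[0].max();print(r,u,cast(c,[u+.5,r],0)[0].round(4))
        for k,uv,z in(('shaker',[345,155],.07),('apple',[275,157],.04),('mug',[185,145],.08)):print(k,cast(c,uv,z))
    else:
        for uv in([141,329],[200,312],[300,285],[350,271]):print('edge',uv,cast(c,uv,0))
E
```

```text
Traceback (most recent call last):
  File "h.py", line 20, in measure
    print(name,'bar c,size,dir(mm)',*rect(cast(c,big(blue&reg),.0135)))
                                                 ~~~^^^^^^^^^^
  File "h.py", line 10, in big
    return max(cs,key=cv2.contourArea)[:,0]
           ~~~^^^^^^^^^^^^^^^^^^^^^^^^
ValueError: max() iterable argument is empty
```

```bash
python3 - <<'E'
from h import *
c=robot.camera('top');im=c['image']
print(im[255:270:4,290:301],cv2.cvtColor(im,cv2.COLOR_RGB2HSV)[262,288:301])
print(cast(c,[[228,220],[340,235],[330,300],[385,250],[280,262]],.01))
E
```

```text
[[[246 238 221]
  [211 202 199]
  [145 153 185]
  [114 128 177]
  [107 123 174]
  [123 131 172]
  [163 154 159]
  [212 196 171]
  [241 229 201]
  [247 239 216]
  [247 240 217]]

 [[227 217 206]
  [163 167 194]
  [122 139 192]
  [111 129 186]
  [120 130 178]
  [152 148 160]
  [211 194 172]
  [242 232 206]
  [247 239 216]
  [248 240 219]
  [248 240 218]]

 [[173 174 199]
  [125 139 194]
  [113 132 193]
  [118 134 188]
  [154 154 177]
  [210 195 177]
  [235 222 192]
  [248 242 221]
  [251 247 230]
  [252 247 230]
  [252 247 232]]

 [[129 143 195]
  [113 134 191]
  [112 129 187]
  [147 150 179]
  [204 189 177]
  [234 221 192]
  [248 241 219]
  [251 247 229]
  [251 247 229]
  [252 248 231]
  [252 248 232]]] [[ 23  24 251]
 [ 20  30 240]
 [126  19 198]
 [114  89 192]
 [113 103 195]
 [112 102 187]
 [116  51 180]
 [ 13  31 204]
 [ 20  46 233]
 [ 23  28 248]
 [ 23  21 251]
 [ 23  21 251]
 [ 23  22 251]]
[[ 0.57102591 -0.04746371]
 [ 0.54067085 -0.28410456]
 [ 0.40689151 -0.26200542]
 [ 0.50994708 -0.37741712]
 [ 0.48355749 -0.15853003]]
```

```bash
sed -i 's/(S>110)&(V>60)/(S>40)\&(V>50)/' h.py
python3 - <<'E'
from h import *
for n in('top','side'):
    c,x0,wood=measure(n)
    if n=='top':
        for r in range(160,350,20):
            u=np.where(wood[r,:410])[0].max();print(r,u,cast(c,[u+.5,r],0)[0].round(4))
        for k,uv,z in(('shaker',[345,155],.07),('apple',[275,157],.04),('mug',[185,145],.08)):print(k,cast(c,uv,z))
    else:
        for uv in([141,329],[200,312],[300,285],[350,271]):print('edge',uv,cast(c,uv,0))
E
```

```text
top bar c,size,dir(mm) [519.7 181. ] [52.5 35.2] [1.    0.006]
 board [ 490.2 -155.6] [229.6 138.7] [0.2  0.98]
160 383 [ 0.7053 -0.3817]
180 384 [ 0.6609 -0.3826]
200 383 [ 0.6171 -0.3793]
220 384 [ 0.574  -0.3803]
240 384 [ 0.5314 -0.3791]
260 401 [ 0.4897 -0.4136]
280 409 [ 0.4484 -0.4288]
300 409 [ 0.4076 -0.4274]
320 409 [ 0.3673 -0.4259]
340 409 [ 0.3275 -0.4245]
shaker [[ 0.69743271 -0.28919696]]
apple [[ 0.70074545 -0.14693496]]
mug [[0.7144719  0.03281314]]
side bar c,size,dir(mm) [ 486.  -184.8] [ 20.8 135.9] [ 0.974 -0.226]
 board [ 491.2 -159.7] [235.7 137.3] [0.194 0.981]
edge [141, 329] [[ 0.29777896 -0.35401613]]
edge [200, 312] [[ 0.39049373 -0.35943149]]
edge [300, 285] [[ 0.56797217 -0.37383098]]
edge [350, 271] [[ 0.66917454 -0.38087152]]
```

move_arm:
  moves: "0.95 -1 0 0 0 -0.831 1;0.95 -1 0 0 0 -0.831 1;0.95 -1 0 0 0 -0.831 1;0.95 -1 0 0 0 -0.831 1;0.95 -1 0 0 0 -0.831 1;0.95 -1 0 0 0 -0.831 1;0.95 -1 0 0 0 -0.831 1;0.95 -1 0 0 0 -0.831 1;0.95 -1 0 0 0 -0.831 1;0.95 -1 0 0 0 -0.831 1"

```text
time: 1.3
position: [0.2296, -0.4816, 0.2336]
tool_rot: [0.707, 0.707, -0.0, 0.0]
ft_force: [-0.2, 0.3, 0.4]
grip_width: 0.0869
grip_force: 0.0
```

move_arm:
  moves: "0.5 0.35 0 0 0 0 1;1 0.7 0 0 0 0 1;1 0.7 0 0 0 0 1"

```text
time: 1.6
position: [0.3004, -0.3777, 0.2333]
tool_rot: [0.707, 0.707, 0.001, -0.001]
ft_force: [0.3, 0.6, -0.1]
grip_width: 0.0865
grip_force: 0.0
```

move_arm:
  moves: "0.5 0.35 0 0 0 0 1;1 0.7 0 0 0 0 1;1 0.7 0 0 0 0 1"

```text
time: 1.9
position: [0.3705, -0.2779, 0.2335]
tool_rot: [0.707, 0.707, 0.001, -0.001]
ft_force: [-0.2, -0.4, -0.4]
grip_width: 0.087
grip_force: 0.0
```

move_arm:
  moves: "0.5 0.3 0 0 0 0 1;1 0.6 0 0 0 0 1;1 0.6 0 0 0 0 1"

```text
time: 2.2
position: [0.4306, -0.1778, 0.2336]
tool_rot: [0.707, 0.708, 0.001, -0.0]
ft_force: [-0.3, -0.4, 0.2]
grip_width: 0.0871
grip_force: 0.0
```

move_arm:
  moves: "0.5 0.3 0 0 0 0 1;1 0.6 0 0 0 0 1;1 0.6 0 0 0 0 1"

```text
time: 2.5
position: [0.4911, -0.078, 0.2338]
tool_rot: [0.707, 0.708, 0.001, 0.0]
ft_force: [0.5, -0.2, 0.2]
grip_width: 0.087
grip_force: 0.0
```

move_arm:
  moves: "0.5 0 0.4 0 0 0 1;0.9 0.07 0.8 0 0 0 1;0.9 0.07 1 0 0 0 1;0.9 0.07 1 0 0 0 1"

```text
time: 2.9
position: [0.4932, 0.011, 0.1301]
tool_rot: [0.707, 0.708, -0.003, -0.004]
ft_force: [-0.7, 0.1, 0.5]
grip_width: 0.0871
grip_force: 0.0
```

move_arm:
  moves: "0 0 0.3 0 0 0 1;0 0 0.6 0 0 0 1;0 0 0.9 0 0 0 1;0 0 1 0 0 0 1;0 0 1 0 0 0 1"

```text
time: 3.4
position: [0.4965, 0.0077, 0.0334]
tool_rot: [0.708, 0.707, -0.0, -0.0]
ft_force: [-0.2, 0.4, -0.1]
grip_width: 0.087
grip_force: 0.0
```

```bash
sed -i 's/x\[...,1\]<.2)/x[...,1]<.03)/' h.py
python3 - <<'E'
from h import *
print(robot.get_obs()['position'])
c,x0,w=measure('top');cv2.imwrite('pics/top1.png',c['image'][150:330,180:420,::-1].repeat(3,0).repeat(3,1))
c,x0,w=measure('side')
# edge by strongest brightness drop along world -y, both views
for n in('top','side'):
    c=robot.camera(n);g=cv2.GaussianBlur(cv2.cvtColor(c['image'],cv2.COLOR_RGB2GRAY),(3,3),0).astype(np.float32)
    E=c['extrinsics'];K=c['intrinsics']
    ys=np.arange(-.42,-.33,.0005)
    for x in np.arange(.34,.75,.05):
        P=np.c_[np.full(len(ys),x),ys,0*ys]@E[:3,:3].T+E[:3,3]
        u=(K[0,0]*P[:,0]/-P[:,2]+K[0,2]).astype(np.float32);v=(K[1,1]*P[:,1]/P[:,2]+K[1,2]).astype(np.float32)
        s=cv2.remap(g,u[None],v[None],1)[0];d=np.abs(np.convolve(s,np.r_[np.ones(6),-np.ones(6)],'valid'))
        k=np.argsort(-d)[0];print(n,round(x,2),round(ys[k+6],4),int(d[k]))
E
```

```text
[0.49651622 0.00771769 0.03339792]
top bar c,size,dir(mm) [ 484.6 -184. ] [  8.5 135.4] [ 0.982 -0.188]
 board [ 490.2 -155.4] [230.5 139.1] [0.192 0.981]
side bar c,size,dir(mm) [ 486.  -184.8] [ 20.8 135.9] [ 0.974 -0.226]
 board [ 491.2 -159.7] [235.8 137.2] [0.195 0.981]
top 0.34 -0.38 39
top 0.39 -0.3785 70
top 0.44 -0.382 106
top 0.49 -0.3885 74
top 0.54 -0.379 97
top 0.59 -0.3815 146
top 0.64 -0.3805 94
top 0.69 -0.3785 179
top 0.74 -0.38 155
side 0.34 -0.3815 24
side 0.39 -0.398 48
side 0.44 -0.3985 42
side 0.49 -0.398 61
side 0.54 -0.379 69
side 0.59 -0.379 39
side 0.64 -0.3775 55
side 0.69 -0.3785 53
side 0.74 -0.379 61
```

View pics/top1.png

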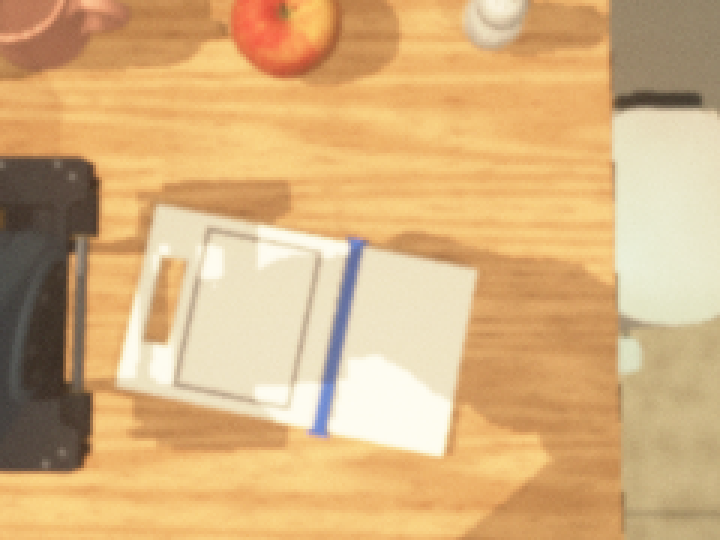

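The crop shows the gripper straddling the space behind the board's rear end (crop x≈90, rear at 120–155), the bar at (337,338), and the edge at x≈615. I'll descend and push.

move_arm:
  moves: "0 0 0.09 0 0 0 1;0 0 0.18 0 0 0 1;0 0 0.18 0 0 0 1"

```text
time: 3.9
position: [0.4958, 0.0087, 0.0146]
tool_rot: [0.707, 0.707, -0.001, -0.001]
ft_force: [0.4, -0.0, -0.1]
grip_width: 0.0871
grip_force: 0.0
```

move_arm:
  moves: "-0.08 0 0 0 0 0 1;-0.16 0 0 0 0 0 1;-0.24 0 0 0 0 0 1;-0.32 0 0 0 0 0 1;-0.4 0 0 0 0 0 1;-0.48 0 0 0 0 0 1;-0.56 0 0 0 0 0 1;-0.64 0 0 0 0 0 1;-0.72 0 0 0 0 0 1;-0.8 0 0 0 0 0 1;-0.88 0 0 0 0 0 1;-0.96 0 0 0 0 0 1"

```text
time: 5.1
position: [0.4963, -0.0881, 0.0156]
tool_rot: [0.707, 0.707, -0.0, -0.0]
ft_force: [-1.5, 2.0, 1.4]
grip_width: 0.0866
grip_force: 1.2
```

```bash
python3 - <<'E'
from h import *
print(robot.get_obs()['position'])
c,x0,w=measure('top')
c,x0,w=measure('side');cv2.imwrite('pics/side2.png',c['image'][:,:,::-1])
E
```

```text
[ 0.49628996 -0.08805089  0.01555117]
top bar c,size,dir(mm) [ 504.5 -245.1] [  9.  135.1] [ 0.999 -0.053]
 board [ 506.2 -218. ] [227.1 137.6] [0.022 1.   ]
side bar c,size,dir(mm) [ 507.1 -246.6] [ 20.4 138.4] [ 1.    -0.006]
 board [ 509.6 -221.6] [235.5 138.9] [0.051 0.999]
```

move_arm:
  moves: "-0.09 0 0 0 0 0 1;-0.18 0 0 0 0 0 1;-0.27 0 0 0 0 0 1;-0.36 0 0 0 0 0 1;-0.45 0 0 0 0 0 1;-0.54 0 0 0 0 0 1;-0.63 0 0 0 0 0 1;-0.72 0 0 0 0 0 1;-0.81 0 0 0 0 0 1;-0.9 0 0 0 0 0 1;-0.95 0 0 0 0 0 1;-1 0 0 0 0 0 1"

```text
time: 6.4
position: [0.4965, -0.1879, 0.0156]
tool_rot: [0.707, 0.707, 0.0, -0.0]
ft_force: [-1.0, 1.9, -0.5]
grip_width: 0.0873
grip_force: 0.9
```

```bash
python3 - <<'E'
from h import *
print(robot.get_obs()['position'])
c,x0,w=measure('top');cv2.imwrite('pics/top3.png',c['image'][150:330,180:420,::-1].repeat(3,0).repeat(3,1))
c,x0,w=measure('side');cv2.imwrite('pics/side3.png',c['image'][150:330,120:360,::-1].repeat(3,0).repeat(3,1))
E
```

```text
[ 0.49645499 -0.18794033  0.01556372]
top bar c,size,dir(mm) [ 511.3 -343.6] [  8.4 134.8] [ 1.    -0.021]
 board [ 533.5 -373. ] [202.3 259.5] [ 0.307 -0.952]
side bar c,size,dir(mm) [ 512.4 -344.9] [ 19.4 138.5] [ 1.    -0.007]
 board [ 514.  -318.4] [235.8 139.5] [0.005 1.   ]
```

View pics/top3.png

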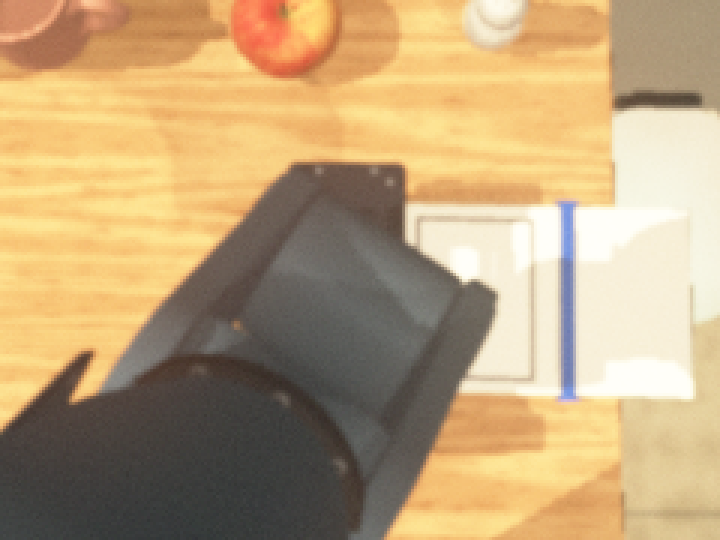

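View pics/side3.png

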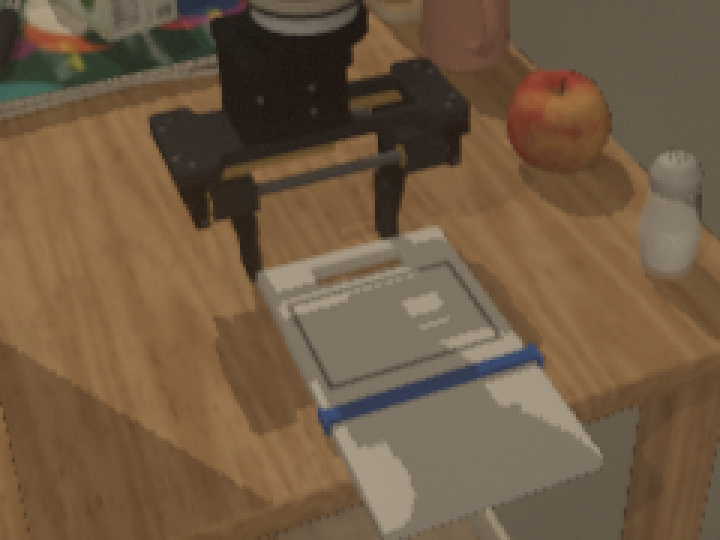

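Top crop: the bar at x≈568 is nearly parallel to the edge at x≈617. Side crop: both fingers are flush on the rear end. About 36 mm remain, so I'll push 30 and then measure again.

move_arm:
  moves: "-0.05 0 0 0 0 0 1;-0.1 0 0 0 0 0 1;-0.15 0 0 0 0 0 1;-0.2 0 0 0 0 0 1;-0.25 0 0 0 0 0 1;-0.3 0 0 0 0 0 1;-0.3 0 0 0 0 0 1"

```text
time: 7.2
position: [0.4968, -0.2187, 0.0156]
tool_rot: [0.707, 0.707, -0.0, 0.001]
ft_force: [-1.0, 0.2, -0.3]
grip_width: 0.0875
grip_force: 0.0
```

```bash
cat >f.py <<'E'
from h import *
print(robot.get_obs()['position'])
for n in('top','side'):
    c,x0,w=measure(n);im=c['image']
    a=(slice(170,350),slice(250,430)) if n=='top' else (slice(190,340),slice(120,370))
    cv2.imwrite(f'pics/{n}4.png',cv2.resize(im[a][:,:,::-1],None,fx=3,fy=3))
    h=cv2.cvtColor(im,cv2.COLOR_RGB2HSV);H,S=h[...,0],h[...,1]
    b=(H>105)&(H<130)&(S>40)
    # bar centreline in strips of x at z=.015
    vv,uu=np.where(b);p=cast(c,np.c_[uu,vv],.0135)
    k=(p[:,0]>.44)&(p[:,0]<.585)&(p[:,1]>-.42)&(p[:,1]<-.32);p=p[k]
    f=np.polyfit(p[:,0]-.51,p[:,1],1);print(n,'bar slope,y',f.round(4))
    wood=((H>5)&(H<24)&(S>70)); g=cv2.GaussianBlur(cv2.cvtColor(im,cv2.COLOR_RGB2GRAY),(3,3),0).astype(np.float32)
    E=c['extrinsics'];K=c['intrinsics'];ys=np.arange(-.395,-.365,.0005);r=[]
    for x in np.r_[np.arange(.3,.43,.01),np.arange(.60,.75,.01)]:
        P=np.c_[np.full(len(ys),x),ys,0*ys]@E[:3,:3].T+E[:3,3]
        u=(K[0,0]*P[:,0]/-P[:,2]+K[0,2]).astype(np.float32);v=(K[1,1]*P[:,1]/P[:,2]+K[1,2]).astype(np.float32)
        s=cv2.remap(g,u[None],v[None],1)[0];d=np.abs(np.convolve(s,np.r_[np.ones(6),-np.ones(6)],'valid'));j=d.argmax()
        r.append((x,ys[j+6],d[j]))
    r=np.array(r);q=r[np.abs(r[:,1]-np.median(r[:,1]))<.004];print(' edge slope,y',np.polyfit(q[:,0]-.51,q[:,1],1).round(4),len(q),q[:,1].std().round(4))
E
python3 f.py
```

```text
[ 0.49684481 -0.21872202  0.01558196]
top bar c,size,dir(mm) [ 510.7 -374.6] [  8.4 136.5] [ 1.    -0.026]
 board [ 527.7 -393.5] [209.7 237.5] [ 0.497 -0.868]
top bar slope,y [-0.0126 -0.3745]
 edge slope,y [ 0.0029 -0.3801] 29 0.0013
side bar c,size,dir(mm) [ 512.  -374.7] [ 18.2 138.1] [ 1.    -0.015]
 board [ 513.4 -347.3] [139.2 235.4] [ 0.001 -1.   ]
side bar slope,y [-0.0127 -0.3735]
 edge slope,y [ 0.0048 -0.3796] 24 0.0017
```

View pics/top4.png

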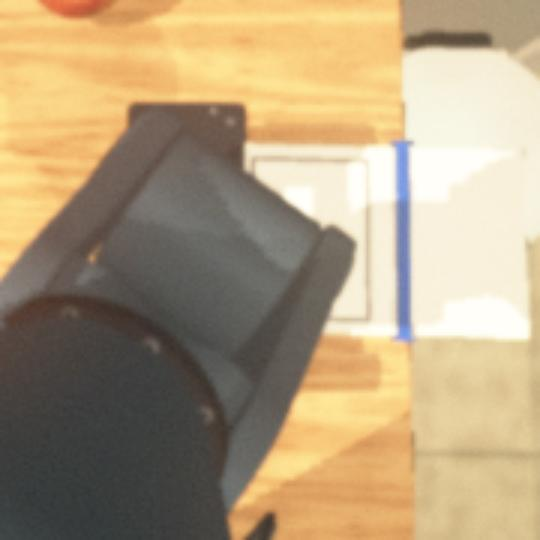

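The bar (crop x≈403) is almost on the edge (x≈408), but tilted by about 0.016 rad relative to it. I'll push 5.5 mm more with a small corrective turn.

move_arm:
  moves: "0 0 0 0 0 -0.0105 1;-0.02 0 0 0 0 -0.0105 1;-0.04 0 0 0 0 -0.0105 1;-0.055 0 0 0 0 -0.0105 1;-0.055 0 0 0 0 -0.0105 1;-0.055 0 0 0 0 -0.0105 1"

```text
time: 7.9
position: [0.4963, -0.223, 0.0155]
tool_rot: [0.701, 0.713, -0.0, -0.0]
ft_force: [-0.3, 0.6, 1.2]
grip_width: 0.0868
grip_force: 0.7
```

```bash
python3 f.py
```

```text
[ 0.4963368  -0.22302225  0.0154855 ]
top bar c,size,dir(mm) [ 512.7 -378.7] [136.6   8.4] [1.    0.003]
 board [ 529.6 -396.9] [207.6 231. ] [ 0.519 -0.855]
top bar slope,y [-0.0027 -0.3786]
 edge slope,y [ 0.0029 -0.3801] 27 0.0013
side bar c,size,dir(mm) [ 513.7 -379.5] [ 18.6 138.7] [ 1.    -0.002]
 board [ 514.8 -350.9] [139.7 236. ] [ 0.017 -1.   ]
side bar slope,y [ 0.0014 -0.3776]
 edge slope,y [ 0.0043 -0.3797] 26 0.0017
```

move_arm:
  moves: "-0.008 0 0 0 0 -0.002 1;-0.015 0 0 0 0 -0.002 1;-0.015 0 0 0 0 -0.002 1;-0.015 0 0 0 0 -0.002 1"

```text
time: 8.4
position: [0.4967, -0.2246, 0.0155]
tool_rot: [0.7, 0.714, 0.0, 0.0]
ft_force: [-0.3, 1.4, -1.2]
grip_width: 0.087
grip_force: 0.7
```

```bash
python3 f.py
```

```text
[ 0.49666964 -0.22463681  0.01554546]
top bar c,size,dir(mm) [ 513.7 -380. ] [134.6  10.5] [1.    0.005]
 board [ 534.8 -403.3] [210. 211.] [ 0.459 -0.888]
top bar slope,y [ 0.0017 -0.3802]
 edge slope,y [ 0.0028 -0.3801] 27 0.0013
side bar c,size,dir(mm) [ 515.  -381.2] [ 20.5 138.5] [ 1.    -0.003]
 board [ 516.4 -352. ] [139.6 235.4] [ 0.007 -1.   ]
side bar slope,y [ 0.0077 -0.379 ]
 edge slope,y [ 0.0042 -0.3796] 23 0.0016
```

View pics/side4.png

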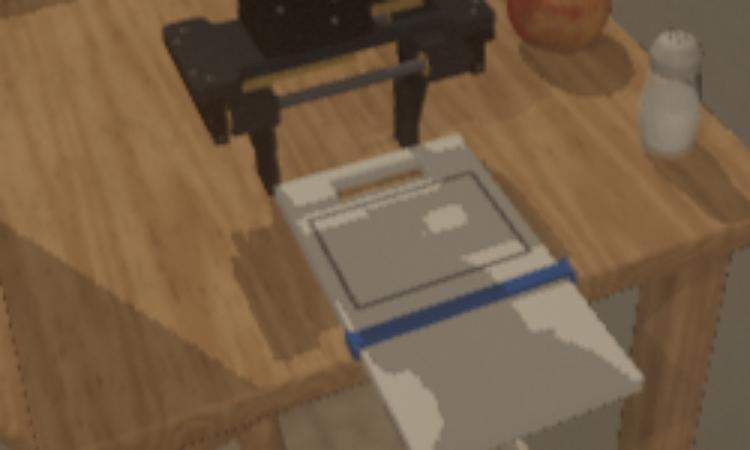

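The side crop shows the bar, from (355,343) to (572,270), in line with the table edge. Both views agree to within about 1 mm and 0.004 rad. I'll back off and lift.

move_arm:
  moves: "0.1 0 0 0 0 0 1;0.25 0 0 0 0 0 1;0.4 0 0 0 0 0 1;0.4 0 -0.3 0 0 0 1;0.4 0 -0.7 0 0 0 1;0.4 0 -1 0 0 0 1;0.4 0 -1 0 0 0 1;0.4 0 -1 0 0 0 1"

```text
time: 9.3
position: [0.4959, -0.1834, 0.1162]
tool_rot: [0.7, 0.715, 0.0, 0.001]
ft_force: [0.7, -0.6, -0.3]
grip_width: 0.0871
grip_force: 0.0
```

```bash
python3 f.py
```

```text
[ 0.4958917  -0.18344713  0.1161523 ]
top bar c,size,dir(mm) [ 513.7 -380. ] [134.6  10.5] [1.    0.005]
 board [ 528.5 -384.4] [209.9 244.9] [ 0.405 -0.914]
top bar slope,y [ 1.0e-04 -3.8e-01]
 edge slope,y [-2.000e-04 -3.796e-01] 28 0.0012
side bar c,size,dir(mm) [ 514.2 -382.3] [ 20.5 138.2] [ 1.    -0.019]
 board [ 515.8 -352.7] [232.3 139.3] [0.003 1.   ]
side bar slope,y [ 0.0016 -0.3791]
 edge slope,y [ 0.0046 -0.3796] 25 0.0012
```

```bash
python3 -c "
from rig import robot
print(robot.hand_in())"
```

```text
the job is handed in; nothing more can be done
None
```

The job is handed in: I pushed the board so the blue bar sits over the table edge, within about 1 mm and 0.005 rad of square by both cameras, and nothing touched the mug, apple or salt shaker.

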